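Cock and fire the bench pin setter

TASK

Draw the pin setter's striker back by its knob until the sear catches and holds it, without ramming it hard against the buffer behind, and let go of the knob. Then press the trigger paddle to fire it, so that this one full shot drives the pin home into the wood block. Leave the bolt, tape measure and pencil lying beside it alone.

Things in the scene. Friction and masses are not known exactly. Their poses are not given: they have to be found in the camera images.
- pin_setter: Spring pin setter fixed to the bench: grey base plate 130 x 410 x 12 mm, x -65..65, y -200..210 mm in its frame; origin on the bench, z up. Offsets below are in this frame. Fir block at the +y end (y 100..189, top z 50). A steel striker slides along y in an open channel (y -60..80, x -20..20, top z 42), drawn toward -y, away from the block; behind the channel stands the sear block.
- sear_middle (a point): Fixed point (0, -110, 41) mm: trigger pivot in the sear block's middle setting. The block (aluminium, x -25..25, top z 47) carries the trigger lever and a rubber-faced buffer facing the striker's tail. It is locked somewhere within +-15 mm of the middle along y, not measured, so the sear catches at a draw of 35 to 65 mm (50 in the middle).
- knob (a point): Point on the axis of the cocking knob, 78 mm over the bench, moving with the striker; at the start at (0, 35) mm in the pin setter's frame. The knob is a black upright cylinder 18 mm across, z 58 to 95 mm, on a 10 mm stem. Nothing over 52 mm high stands within 60 mm of it along the whole draw.
- striker (a joint): Draw of the striker, m: 0 at the start, resting on the pin; grows toward -y. A spring pushes it forward with 8 N + 0.12 N/mm. In the last 20 mm before the catch its lug lifts the sear (1 to 3 N more). Past the catch the sear drops behind the lug; let forward, it then rests on the sear. Let go earlier it snaps forward. About -0.009 when the pin is home.
- buffer (a joint): How far the striker has pushed in the sprung buffer, m: 0 untouched; 2 N per mm on top of the striker's spring. The striker meets it about 2 mm after the sear has caught. Pushing it in by more than 4 mm counts as ramming.
- trigger_pad (a point): Fixed point (0, -150, 57) mm in the pin setter's frame: middle of the top of the trigger paddle in the middle setting. The flat steel paddle, 30 mm (x) by 52 mm (y), lies up to 15 mm nearer or farther along y with the sear block.
- trigger (a joint): Turn of the trigger lever, rad: 0 at rest, grows as the paddle is pressed down, 0.28 at its stop (11 mm down at the paddle's middle, 40 mm from the pivot). Cocked, it trips at about 0.1 to 0.2 rad under 3 to 10 N; a spring returns it.
- pin (a joint): How far the pin is driven, m: 0 at the start with an 8 mm gap between its head (16 mm across, at z 31 mm) and the block, 0.008 to 0.010 when the head sits on the wood. It sticks with 36 N, so only the blow of a full shot drives it home.
- bolt_0: Loose bolt 19 x 57 x 22 mm beside the pin setter; origin under its middle. Bystander.
- tape_measure: Loose tape measure 39 x 84 x 64 mm beside the pin setter; origin under its middle. Bystander.
- carpenter_pencil: Loose flat pencil 10 x 145 x 14 mm beside the pin setter; origin under its middle. Bystander.

How it is judged:
By the outcome, as a careful person would: the job done as asked, in the order asked, and still so for the second after the job is handed in, with the robot touching nothing.
It also fails if it takes over 64 s, if anything falls off the work surface, if the arm or the gripper's body presses on something with over 40 N, if the wrist force passes 120 N, or if a joint passes its speed limit or range.

ROBOT

A 7-joint arm with a two-finger parallel gripper is mounted at the origin on a cart in front of the work surface, level with it; the furniture and walls round the work are solid. World frame = base frame: x ahead of the robot, y to its left, z up, the work surface at z = 0. Lengths are in m, angles in rad, forces in N, time in s.
With the tool pointing down it reaches from about 0.4 to 0.875 m from the base axis. Payload 6.5 kg.
Tool frame: the origin (TCP) lies on the centre line of the jaws, within the pads' length; the fingertips stand 19 mm ahead of it and the grasp point (between the pads) is the TCP (nose_length is the distance from the TCP to the fingertips, in m); z points along the fingers, y is the line along which they close (so a half turn about z gives the same grasp; the last joint's range is limited). The gripper opens to 85 mm and grips with 20 to 120 N. Pads are 22 mm wide; open, the fingers measure 114 mm over their backs; the gripper's body (76 mm by 85 mm) begins 54 mm behind the grasp point. The pads swing forward as they close: fully open they stand 13 mm farther back than shut.
Start: joints at [-1.322, 0.536, -0.004, 1.538, 0.003, 1.067, -0.071], TCP at [0.201, 0.618, 0.25] pointing down, gripper open.
Joint ranges: [-2.7, 2.7], [-0.37, 2.16], [-1.27, 1.26], [0.24, 2.4], [-1.31, 4.45], [0.19, 1.91], [-2.76, 2.76]. Speed limits (rad/s): [2.39, 2.39, 3.14, 3.14, 3.14, 3.14, 3.14].

INTERFACE

Orientations are given as a rotation vector (axis times angle).
In Python, from cell import sense, camera, calibration, hand_in, nose_length gives the robot as it stands.
- The arm moves only by the tool move_arm, never from a script. Its arguments are lists of equal length, an entry for each row: "offset": the shift along the tool's x, y, z in cm, a list of three; "twist": the turn, a rotation vector about the tool's x, y, z in rad, a list of three. A call has exactly 10 rows; each row shifts and turns the commanded pose from where the row before left it, along the tool's axes as they then stand; what a row does not reach is not made up. A row lasts 1/12 s, in which the tool goes at most 41.7 mm and 7.16 degrees, less where a joint would pass 70% of its speed; a pose out of reach is approached as far as the arm can. A call is refused whole if a number of a shift passes 4.17 or a number of a turn 0.125, either way. A call with a gripper value outside its range is refused whole. "hand" is the gripper's target within -1 to 1 (fully open at 1, half-way at 0, shut at -1), set as the call begins (left out, the last holds). The fingers move at their own pace and stop on an object; "newtons" is the grip in N (left out, the last holds). Time passes only in rows, so rows that do not move let the fingers close, or fill a call up. It gives the time, the measured TCP pose, the force, the opening and the grip force at its end, in the units of the state.
- sense(): the state, without advancing time (a new reading comes with each control period).
- camera(name): name is "scene" or "top" or "wrist"; returns the picture (384x512x3 uint8, red, green, blue); there is no depth.
- calibration(name): a dict with "fx", "fy", "cx", "cy" (pixels), "position" and "orientation" of the camera in the world. Camera axes: x right, y down, z forward; pixel columns grow to the right and rows downward; lengths in m; the calibration is good to about 2 mm. A picture is of the moment at which its call begins: read the wrist's pose just before it. calibration takes no time and is no camera call; for the wrist camera it gives the pose at the moment of the call.
- hand_in(): hands the job in; it is judged then, once.
The state is a dict: "clock": time; "joint_positions": joint angles; "qvel": joint speeds; "joint_efforts": joint torques, N m; "position": TCP position; "orientation": TCP orientation; "wrist_force": force on the tool from outside, world axes, zero at the start; "moment": the same for the moment, N m; "opening": opening from 0.0 (shut) to 1.0 (fully open); "grip_force": force on a finger pad.
Only numpy, scipy, OpenCV 4.12 (cv2) and the standard library are available. Lean on these libraries where they do the work, as an engineer would, in place of code of your own. Each camera call takes 0.05 s, during which the arm holds its last target. There are 200 camera calls.

## Working session

There is one attempt and no reset: what is moved stays moved. The work goes in short steps, Python scripts to look and compute and a tool call to move; the robot and the scene stay as the last step left them, time stands still between calls to the robot, and variables do not carry over. Pictures are saved under pics/ and viewed, at most 10 in all, crops included, and the job is handed in when it is done.

Besides the shell and the picture viewer there is one more tool, called after ">>>" by a JSON object that holds its "method" and its "body". move_arm: Moves the arm, as the interface text tells. Its arguments: {"type":"object","properties":{"offset":{"type":"array"},"twist":{"type":"array"},"hand":{"type":"number"},"newtons":{"type":"number"}},"required":["offset","twist"]}

```bash
mkdir -p pics; ls
python3 - <<'E'
from cell import *
import cv2
s=sense(); print(s)
for n in("top","scene"):
    c=calibration(n); print(n,c)
    cv2.imwrite(f"pics/{n}0.png",cv2.cvtColor(camera(n),cv2.COLOR_RGB2BGR))
print(nose_length)
E
```

```text
pics
{'clock': 0.0, 'joint_positions': array([-1.32223686,  0.53719577, -0.00444451,  1.53886431,  0.00259698,
        1.06731499, -0.07116456]), 'qvel': array([ 0.00158379, -0.00023668, -0.00160032, -0.00147771,  0.00150426,
        0.00193181, -0.00091084]), 'joint_efforts': array([ 4.43897952e-04, -5.83426023e+01,  1.04891136e+00, -2.59092128e+01,
        1.23312586e-02,  9.66680091e-03, -8.45838599e-06]), 'position': array([0.2010565 , 0.61748837, 0.24939727]), 'orientation': array([-4.92187950e-01, -3.10264005e+00,  2.77999056e-03]), 'wrist_force': array([-0.33837966, -0.20746759, -0.16797741]), 'moment': array([ 0.02560642, -0.01396043,  0.03780344]), 'grip_force': 0.0, 'opening': 1.0012518426677666}
top {'fx': 432.34550520178107, 'fy': 432.34550520178107, 'cx': 253.61487955260813, 'cy': 188.6886202334127, 'position': array([0.49978929, 0.02285304, 0.99695246]), 'orientation': array([-2.16747967,  2.19805991, -0.15647587])}
scene {'fx': 471.750493127699, 'fy': 471.750493127699, 'cx': 254.60958673614198, 'cy': 192.7610539018575, 'position': array([ 4.57384409e-04, -3.21607929e-01,  5.86717489e-01]), 'orientation': array([-1.9462572 ,  1.14957514, -0.58596302])}
0.019
```

View pics/top0.png

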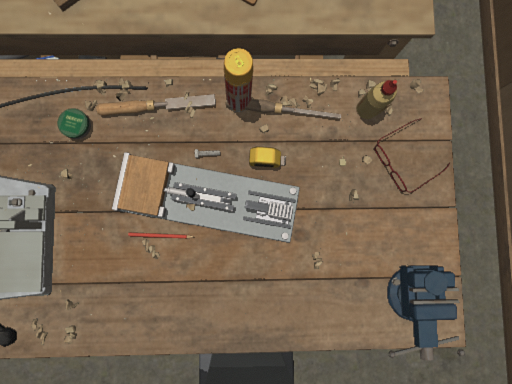

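View pics/scene0.png

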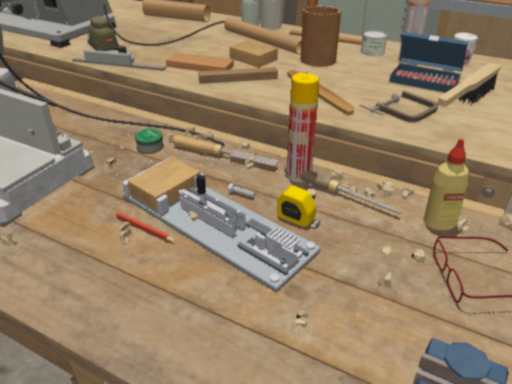

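The top view shows the pin setter, with the fir block at about (142,185), the knob at about (191,193) and the sear and trigger at about (270,208). The bolt is at (207,153), the tape at (266,157) and the pencil at (160,235). Next I'll enlarge it to get corner pixels.

Run:
```python
import cv2
im=cv2.imread("pics/top0.png")[140:250,105:305]
cv2.imwrite("pics/crop.png",cv2.resize(im,None,fx=4,fy=4,interpolation=cv2.INTER_CUBIC))
im=cv2.imread("pics/scene0.png")[150:290,110:330]
cv2.imwrite("pics/crop2.png",cv2.resize(im,None,fx=3.5,fy=3.5,interpolation=cv2.INTER_CUBIC))
```

```text
(no output)
```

View pics/crop.png

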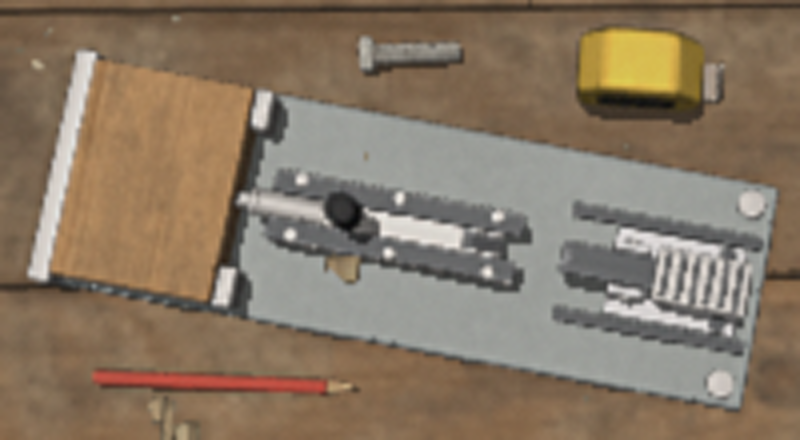

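View pics/crop2.png

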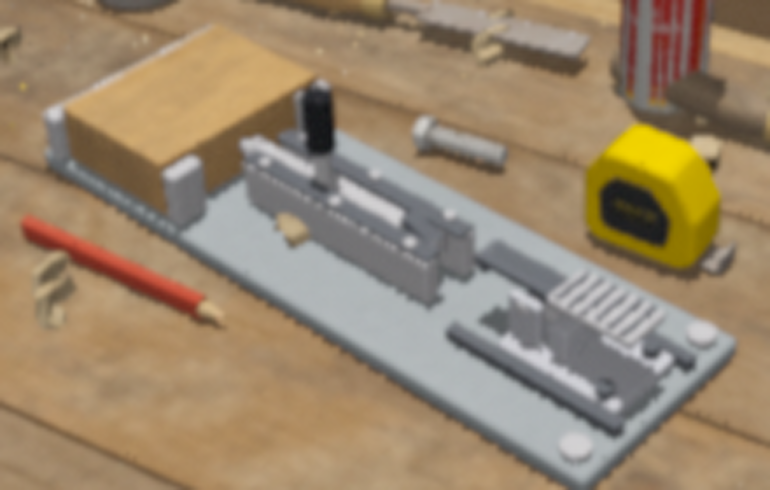

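Crop pixels: plate corners at the -y end are (778,187) and (740,408). The block top corners are (253,90), (212,302), (97,58) and (52,272), and the knob top is (345,207). The ribbed paddle's corners are (660,248), (752,262), (742,318) and (652,302), with nothing tall around it. I'll fit the pose from these.

```bash
cat > h.py <<'E'
import numpy as np
from scipy.spatial.transform import Rotation as R
from scipy.optimize import least_squares
from cell import *
def ray(c,uv,z):
    d=R.from_rotvec(c["orientation"]).apply([(uv[0]-c["cx"])/c["fx"],(uv[1]-c["cy"])/c["fy"],1])
    p=np.array(c["position"]); return (p+d*(z-p[2])/d[2])
E
python3 - <<'E'
from h import *
c=calibration("top")
px=lambda u,v:((u+.5)/4-.5+105,(v+.5)/4-.5+140)
w=lambda u,v,z:ray(c,px(u,v),z)[:2]
obs=[((778,187),12,(.065,-.2)),((740,408),12,(-.065,-.2)),((345,207),.095*1000,(0,.035))]
obs=[(w(*p,z/1000),f) for p,z,f in obs]
b=[w(*p,.05) for p in((253,90),(212,302),(97,58),(52,272))]
print("block sizes",np.linalg.norm(b[0]-b[1]),np.linalg.norm(b[0]-b[2]))
obs+=[((b[0]+b[1])/2,(0,.1)),((b[2]+b[3])/2,(0,.189))]
T=lambda q,f:np.array(q[:2])+R.from_euler("z",q[2]).as_matrix()[:2,:2]@np.array(f)
r=least_squares(lambda q:np.concatenate([T(q,f)-o for o,f in obs]),[.5,0,0])
q=r.x; print(q,r.fun.round(4))
pd=[w(*p,.057) for p in((660,248),(752,262),(742,318),(652,302))]
m=np.mean(pd,0); print("paddle",m,"local",R.from_euler("z",-q[2]).as_matrix()[:2,:2]@(m-q[:2]))
print("knob",T(q,(0,.035)),w(345,207,.095))
s=sense(); print(R.from_rotvec(s["orientation"]).as_matrix().round(3))
E
```

```text
block sizes 0.11837935795494076 0.08740629532561806
[ 0.58581392  0.08877692 -0.19705517] [ 0.0005 -0.0019 -0.0011 -0.0015 -0.0002  0.0022  0.0007 -0.0001  0.
  0.0013]
paddle [ 0.55300571 -0.06847231] local [-0.00138667 -0.16062931]
knob [0.5926663  0.12309957] [0.59282919 0.12089904]
[[-0.951  0.31  -0.   ]
 [ 0.31   0.951 -0.001]
 [-0.    -0.002 -1.   ]]
```

>>> {"method": "move_arm", "body": {"offset": [[0,0,0],[-2.5,-2.15,0],[-2.5,-2.15,0],[-2.5,-2.15,0],[-2.5,-2.15,0],[-2.5,-2.15,0],[-2.5,-2.15,0],[-2.5,-2.15,0],[-2.5,-2.15,0],[-2.5,-2.15,0]], "twist": [[0,0,-0.118],[0,0,0],[0,0,0],[0,0,0],[0,0,0],[0,0,0],[0,0,0],[0,0,0],[0,0,0],[0,0,0]], "hand": 1}}

```text
clock: 0.93
position: [0.3847, 0.3827, 0.2501]
orientation: [-0.308, -3.126, 0.001]
wrist_force: [0.4, -0.2, -0.1]
opening: 1.002
grip_force: 0.0
```

>>> {"method": "move_arm", "body": {"offset": [[-2.5,-2.15,0],[-2.5,-2.15,0],[-2.5,-2.15,0],[-2.5,-2.15,0],[-2.5,-2.15,0],[-2.5,-2.15,0],[-2.5,-2.15,0],[-2.5,-2.15,0],[-2.5,-2.15,0],[-2,-1.5,0]], "twist": [[0,0,0],[0,0,0],[0,0,0],[0,0,0],[0,0,0],[0,0,0],[0,0,0],[0,0,0],[0,0,0],[0,0,0]]}}

```text
clock: 1.77
position: [0.5847, 0.1286, 0.25]
orientation: [0.312, 3.126, -0.002]
wrist_force: [0.2, -0.5, 1.2]
opening: 0.998
grip_force: 0.0
```

Run:
```python
from h import *
import cv2
c=calibration("wrist"); im=camera("wrist"); cv2.imwrite("pics/w1.png",cv2.cvtColor(im,cv2.COLOR_RGB2BGR))
Rc=R.from_rotvec(c["orientation"]); q=[.58581,.08878,-.197]
for n,f in dict(knobtop=(0,35,95),pad=(0,-161,57),c1=(65,-200,12),c2=(-65,-200,12),b1=(59,100,50),b2=(-59,100,50)).items():
    f=np.array(f)/1000; p=R.from_euler("z",q[2]).apply(f)+[q[0],q[1],0]
    v=Rc.inv().apply(p-c["position"]); print(n,(c["cx"]+c["fx"]*v[0]/v[2]).round(1),(c["cy"]+c["fy"]*v[1]/v[2]).round(1))
```

```text
knobtop 259.0 187.7
pad 63.3 176.2
c1 63.3 217.9
c2 38.6 105.6
b1 320.3 226.2
b2 326.9 114.3
```

View pics/w1.png

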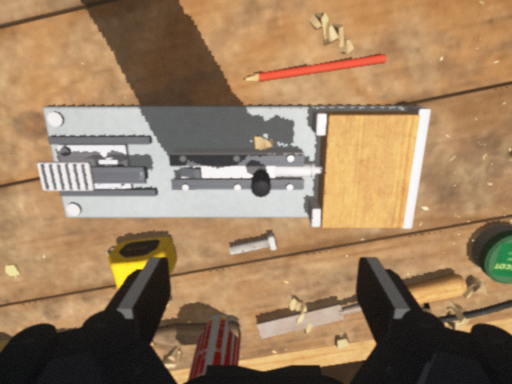

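The wrist view confirms the fitted pose: the knob is at about (261,185) against a predicted (259,188), and the paddle and block agree within 2 mm. I'll descend over the knob, biased about 6 mm to the draw side so that closing the jaws can't push on the pin.

>>> {"method": "move_arm", "body": {"offset": [[-1.0,-1.1,0],[0,0,2],[0,0,2],[0,0,2],[0,0,2],[0,0,2],[0,0,2],[0,0,2],[0,0,2],[0,0,1]], "twist": [[0,0,0],[0,0,0],[0,0,0],[0,0,0],[0,0,0],[0,0,0],[0,0,0],[0,0,0],[0,0,0],[0,0,0]]}}

```text
clock: 2.65
position: [0.5894, 0.1191, 0.0777]
orientation: [-0.308, -3.123, 0.002]
wrist_force: [-1.0, 0.7, -0.2]
opening: 0.998
grip_force: 0.0
```

>>> {"method": "move_arm", "body": {"offset": [[0,0,0],[0,0,0],[0,0,0],[0,0,0],[0,0,0],[0,0,0],[0,0,0],[0,0,0],[0,0,0],[0,0,0]], "twist": [[0,0,0],[0,0,0],[0,0,0],[0,0,0],[0,0,0],[0,0,0],[0,0,0],[0,0,0],[0,0,0],[0,0,0]], "hand": -1, "newtons": 50}}

```text
clock: 3.48
position: [0.5929, 0.1234, 0.082]
orientation: [0.304, 3.123, 0.009]
wrist_force: [1.0, 7.6, 3.0]
opening: 0.194
grip_force: 48.9
```

>>> {"method": "move_arm", "body": {"offset": [[0,-0.5,0],[0,-0.5,0],[0,-0.5,0],[0,-0.5,0],[0,-0.5,0],[0,-0.5,0],[0,-0.5,0],[0,-0.5,0],[0,-0.5,0],[0,0,0]], "twist": [[0,0,0],[0,0,0],[0,0,0],[0,0,0],[0,0,0],[0,0,0],[0,0,0],[0,0,0],[0,0,0],[0,0,0]]}}

```text
clock: 4.32
position: [0.5844, 0.0808, 0.0821]
orientation: [0.303, 3.123, 0.012]
wrist_force: [1.5, 12.6, 2.0]
opening: 0.191
grip_force: 49.0
```

>>> {"method": "move_arm", "body": {"offset": [[0,-0.2,0],[0,-0.2,0],[0,-0.2,0],[0,-0.2,0],[0,-0.2,0],[0,0,0],[0,0,0],[0,0,0],[0,0,0],[0,0,0]], "twist": [[0,0,0],[0,0,0],[0,0,0],[0,0,0],[0,0,0],[0,0,0],[0,0,0],[0,0,0],[0,0,0],[0,0,0]]}}

```text
clock: 5.15
position: [0.5828, 0.0727, 0.0821]
orientation: [0.301, 3.122, 0.014]
wrist_force: [2.5, 14.8, 1.3]
opening: 0.195
grip_force: 49.1
```

>>> {"method": "move_arm", "body": {"offset": [[0,-0.1,0],[0,-0.1,0],[0,-0.1,0],[0,-0.1,0],[0,-0.1,0],[0,0,0],[0,0,0],[0,0,0],[0,0,0],[0,0,0]], "twist": [[0,0,0],[0,0,0],[0,0,0],[0,0,0],[0,0,0],[0,0,0],[0,0,0],[0,0,0],[0,0,0],[0,0,0]]}}

```text
clock: 5.98
position: [0.5818, 0.0679, 0.082]
orientation: [0.3, 3.123, 0.014]
wrist_force: [2.2, 14.9, 1.9]
opening: 0.193
grip_force: 49.1
```

>>> {"method": "move_arm", "body": {"offset": [[0,-0.1,0],[0,-0.1,0],[0,-0.1,0],[0,0,0],[0,0,0],[0,0,0],[0,0,0],[0,0,0],[0,0,0],[0,0,0]], "twist": [[0,0,0],[0,0,0],[0,0,0],[0,0,0],[0,0,0],[0,0,0],[0,0,0],[0,0,0],[0,0,0],[0,0,0]]}}

```text
clock: 6.82
position: [0.5812, 0.0646, 0.0821]
orientation: [0.301, 3.123, 0.013]
wrist_force: [1.7, 14.4, 1.9]
opening: 0.195
grip_force: 49.1
```

>>> {"method": "move_arm", "body": {"offset": [[0,-0.1,0],[0,-0.1,0],[0,0,0],[0,0,0],[0,0,0],[0,0,0],[0,0,0],[0,0,0],[0,0,0],[0,0,0]], "twist": [[0,0,0],[0,0,0],[0,0,0],[0,0,0],[0,0,0],[0,0,0],[0,0,0],[0,0,0],[0,0,0],[0,0,0]]}}

```text
clock: 7.65
position: [0.5808, 0.0629, 0.0821]
orientation: [0.3, 3.123, 0.013]
wrist_force: [2.2, 14.2, 2.2]
opening: 0.2
grip_force: 49.1
```

>>> {"method": "move_arm", "body": {"offset": [[0,0.1,0],[0,0.1,0],[0,0.1,0],[0,0.1,0],[0,0.1,0],[0,0,0],[0,0,0],[0,0,0],[0,0,0],[0,0,0]], "twist": [[0,0,0],[0,0,0],[0,0,0],[0,0,0],[0,0,0],[0,0,0],[0,0,0],[0,0,0],[0,0,0],[0,0,0]]}}

```text
clock: 8.48
position: [0.5811, 0.0642, 0.082]
orientation: [0.304, 3.124, 0.007]
wrist_force: [0.5, 7.2, 4.9]
opening: 0.191
grip_force: 49.4
```

The force halved after only 1.3 mm of forward travel, so the sear is holding. I'll ease off the rest of the load.

>>> {"method": "move_arm", "body": {"offset": [[0,0.1,0],[0,0.1,0],[0,0.1,0],[0,0.1,0],[0,0,0],[0,0,0],[0,0,0],[0,0,0],[0,0,0],[0,0,0]], "twist": [[0,0,0],[0,0,0],[0,0,0],[0,0,0],[0,0,0],[0,0,0],[0,0,0],[0,0,0],[0,0,0],[0,0,0]]}}

```text
clock: 9.32
position: [0.5811, 0.0646, 0.082]
orientation: [0.308, 3.125, 0.001]
wrist_force: [-2.0, 0.1, 7.6]
opening: 0.189
grip_force: 49.7
```

>>> {"method": "move_arm", "body": {"offset": [[0,0,0],[0,0,0],[0,0,0],[0,0,0],[0,0,0],[0,0,0],[0,0,0],[0,0,0],[0,0,0],[0,0,0]], "twist": [[0,0,0],[0,0,0],[0,0,0],[0,0,0],[0,0,0],[0,0,0],[0,0,0],[0,0,0],[0,0,0],[0,0,0]], "hand": 1}}

```text
clock: 10.15
position: [0.5803, 0.0642, 0.0803]
orientation: [-0.309, -3.126, 0.0]
wrist_force: [0.1, -0.5, 0.0]
opening: 1.0
grip_force: 0.0
```

Released with the striker holding: it caught at about 60 mm of draw, which agrees with the paddle seen 10 mm back. Next I'll lift and go over the paddle with the jaws shut.

>>> {"method": "move_arm", "body": {"offset": [[0,0,-1.8],[0,0,-1.8],[0,0,-1.8],[0,0,-1.8],[0,0,-1.8],[0,-2.7,0],[0,-2.7,0],[0,-2.7,0],[0,-2.7,0],[0,-2.7,0]], "twist": [[0,0,0],[0,0,0],[0,0,0],[0,0,0],[0,0,0],[0,0,0],[0,0,0],[0,0,0],[0,0,0],[0,0,0]]}}

```text
clock: 10.98
position: [0.5535, -0.0693, 0.1704]
orientation: [0.308, 3.126, -0.0]
wrist_force: [-0.1, 0.5, -0.5]
opening: 1.001
grip_force: 0.0
```

>>> {"method": "move_arm", "body": {"offset": [[0,0,0],[0,0,0],[0,0,0],[0,0,0],[0,0,0],[0,0,1.5],[0,0,1.5],[0,0,1.5],[0,0,1.5],[0,0,1.5]], "twist": [[0,0,0],[0,0,0],[0,0,0],[0,0,0],[0,0,0],[0,0,0],[0,0,0],[0,0,0],[0,0,0],[0,0,0]], "hand": -1}}

```text
clock: 11.82
position: [0.5542, -0.067, 0.0946]
orientation: [0.306, 3.126, 0.001]
wrist_force: [-0.3, 0.0, 0.1]
opening: 0.0
grip_force: 0.0
```

Run:
```python
from h import *
import cv2
print(sense()["position"])
a=cv2.cvtColor(camera("top"),cv2.COLOR_RGB2BGR)[140:250,105:305]; b=cv2.cvtColor(camera("scene"),cv2.COLOR_RGB2BGR)[130:290,110:330]
a=cv2.resize(a,(600,330)); b=cv2.resize(b,(371,270)); b=cv2.copyMakeBorder(b,0,0,0,229,cv2.BORDER_CONSTANT)
cv2.imwrite("pics/m.png",np.vstack([a,b]))
```

```text
[ 0.55416479 -0.06702663  0.09458421]
```

View pics/m.png

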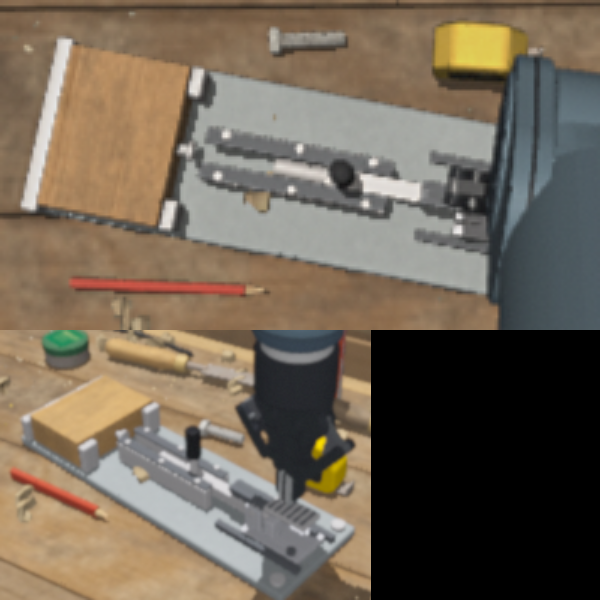

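The composite shows the striker cocked, with the knob well back at (343,175), the loose items undisturbed, and the fingertips over the ribbed paddle. I'll press gradually.

>>> {"method": "move_arm", "body": {"offset": [[0,0,0.4],[0,0,0.4],[0,0,0.4],[0,0,0.4],[0,0,0.2],[0,0,0.2],[0,0,0.2],[0,0,0.2],[0,0,0],[0,0,0]], "twist": [[0,0,0],[0,0,0],[0,0,0],[0,0,0],[0,0,0],[0,0,0],[0,0,0],[0,0,0],[0,0,0],[0,0,0]]}}

```text
clock: 12.75
position: [0.5541, -0.0684, 0.0715]
orientation: [0.309, 3.126, -0.0]
wrist_force: [-0.4, -0.4, 3.4]
opening: -0.0
grip_force: 1.3
```

>>> {"method": "move_arm", "body": {"offset": [[0,0,0.15],[0,0,0.15],[0,0,0.15],[0,0,0.15],[0,0,0],[0,0,0],[0,0,0],[0,0,0],[0,0,0],[0,0,0]], "twist": [[0,0,0],[0,0,0],[0,0,0],[0,0,0],[0,0,0],[0,0,0],[0,0,0],[0,0,0],[0,0,0],[0,0,0]]}}

```text
clock: 13.58
position: [0.554, -0.0694, 0.066]
orientation: [0.31, 3.126, -0.002]
wrist_force: [-3.2, -6.1, 10.6]
opening: 0.005
grip_force: 6.1
```

Run:
```python
from h import *
import cv2
a=cv2.cvtColor(camera("top"),cv2.COLOR_RGB2BGR)[140:250,105:305]
cv2.imwrite("pics/m2.png",cv2.resize(a,(600,330)))
```

```text
(no output)
```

View pics/m2.png

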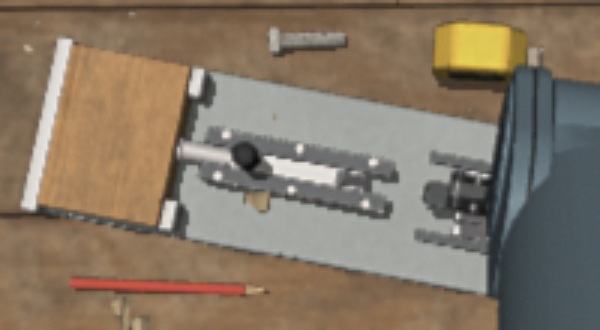

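It fired: the knob is now at (245,156), about 9 mm forward of its start, so the pin is home. I'll lift clear and hand in.

>>> {"method": "move_arm", "body": {"offset": [[0,0,-0.5],[0,0,-1],[0,0,-2],[0,0,-2],[0,0,-2],[0,0,-2],[0,0,-2],[0,0,-1],[0,0,0],[0,0,0]], "twist": [[0,0,0],[0,0,0],[0,0,0],[0,0,0],[0,0,0],[0,0,0],[0,0,0],[0,0,0],[0,0,0],[0,0,0]]}}

```text
clock: 14.47
position: [0.5538, -0.0675, 0.1902]
orientation: [0.307, 3.126, 0.001]
wrist_force: [-0.5, 0.4, 0.3]
opening: 0.003
grip_force: 0.0
```

Run:
```python
from cell import *
s=sense(); print(s["clock"],s["position"],s["wrist_force"]); print(hand_in())
```

```text
14.4667 [ 0.55384789 -0.06753584  0.190164  ] [-0.51062622  0.43344354  0.25769907]
the job is handed in; nothing more can be done
None
```

The job is handed in at 14.5 s: the sear caught at about 60 mm of draw with no sign of the buffer being pushed in, and I let go of the knob. One press of the trigger paddle then fired it, leaving the striker about 9 mm past its start, so the pin should be home; the bolt, tape measure and pencil were left alone.

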